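# Load the green cartridge in the pigment station and select green

## Robot

A 6-joint arm with a two-finger parallel gripper is mounted at the origin on the work surface. World frame = base frame: x ahead of the robot, y to its left, z up, the work surface at z = 0. Lengths are in m, angles in rad, forces in N, time in s.
With the tool pointing down it reaches from about 0.375 to 0.825 m from the base axis. Payload 5.5 kg.
Tool frame: the origin (TCP) lies midway between the tips of the shut fingers; the grasp point (between the pads) lies arm.tcp_to_grasp behind it (arm.tcp_to_grasp is the distance from the TCP to the grasp point, in m); z points along the fingers, y is the line along which they close (so a half turn about z gives the same grasp; the last joint's range is limited). The gripper opens to 85 mm and grips with 20 to 120 N. Pads are 22 mm wide; open, the fingers measure 114 mm over their backs; the gripper's body (76 mm by 85 mm) begins 54 mm behind the grasp point. The pads swing forward as they close: fully open they stand 13 mm farther back than shut.
Start: joints at [-1.338, 0.314, -0.047, 1.21, 0, 1.571], TCP at [0.138, -0.584, 0.231] pointing down, gripper open.
Joint ranges: [-2.67, 2.67], [-0.69, 1.73], [-1.03, 1.25], [-2.08, 2.16], [-1.42, 1.45], [-3.14, 3.14]. Speed limits (rad/s): [2.39, 2.39, 3.01, 3.14, 3.14, 3.14].

## Interface

Orientations are given as a 3x3 rotation matrix whose columns are the frame's x, y, z axes.
In Python, from plant import arm gives the robot as it stands.
- The arm moves only by the tool carry_out, never from a script. Its argument "steps" is a list of rows, each an object of numbers: "dx", "dy", "dz": the shift along the world's x, y, z as a fraction of full scale; "ax", "ay", "az": the turn, a rotation vector about the world's x, y, z as a fraction of full scale. In form: [{"dx": .., "dy": .., "dz": .., "ax": .., "ay": .., "az": ..}, ...]. A call has 1 to 10 rows; each row is the pose to reach, as a shift and turn from the pose commanded when the call began, turning the shorter way round; what a row does not reach only later rows make up. Full scale, the value 1, is 0.1 m for a shift and 180 degrees for a turn. A row lasts 1/10 s, in which the tool goes at most 50 mm and 8.59 degrees, less where a joint would pass 70% of its speed; a pose out of reach is approached as far as the arm can. A call with a number of a shift or a turn outside -1 to 1 is refused whole. A call with a gripper value outside its range is refused whole. "hand" is the opening, from -1 (shut) to 1 (fully open), set as the call begins (left out, the last holds). The fingers move at their own pace and stop on an object; "force" is the grip in N (left out, the last holds). Time passes only in rows, so rows that repeat a pose let the fingers close. It gives the time, the measured TCP pose, the force, the opening and the grip force at its end, in the units of the state.
- arm.state(): the state, without advancing time (a new reading comes with each control period).
- arm.capture(name): name is "scene" or "top" or "wrist"; returns a dict with "color" (384x512x3 uint8, blue, green, red), "z_map" (384x512 float32, m along the optical axis (not along the pixel's ray), 0 where there is no reading), "fx", "fy", "cx", "cy" (pixels), "xyz" and "orientation" of the camera in the world. Camera axes: x right, y down, z forward; pixel columns grow to the right and rows downward; lengths in m; the calibration is good to about 2 mm. A picture is of the moment at which its call begins.
- arm.sign_off(): hands the job in; it is judged then, once.
The state is a dict: "time_s": time; "qpos": joint angles; "joint_velocities": joint speeds; "joint_efforts": joint torques, N m; "tool_pos": TCP position; "tool_rot": TCP orientation; "contact_force": force on the tool from outside, world axes, zero at the start; "wrist_torque": the same for the moment, N m; "width": opening from 0.0 (shut) to 1.0 (fully open); "grasp_force": force on a finger pad.
Only numpy, scipy, OpenCV 4.12 (cv2) and the standard library are available. Lean on these libraries where they do the work, as an engineer would, in place of code of your own. Each camera call takes 0.05 s, during which the arm holds its last target. There are 200 camera calls.

## Task

Set the pigment mixing station up for green: put the green cartridge in its empty bay and press it fully home, so that its shoulders are flush with the station's top. Then turn the selector knob until it clicks into place with its pointer at the green mark. Leave the other cartridges, the painted doll and the jar standing where they are.

Things in the scene. Friction and masses are not known exactly. Their poses are not given: they have to be found in the camera images.
- station: the mixing station, a white box 170 (x) x 280 (y) x 60 mm high, fixed to the table. Origin: centre of its underside; z up; seen along its x, the bay is on its left half (75 mm towards +y) and the selector on its right half (68 mm towards -y)
- bay (a point): centre of the bay's mouth, at the level of the station's top (z 60 mm). The bay is an upright rectangular recess, 49 (station x) x 37 mm (station y), with a black rim; the 46 mm side of a cartridge goes along the station's x, either way round. Axes as the station's
- carriage (a joint): the steel plate that is the bay's floor. 0: raised, 30 mm below the mouth, so that a cartridge put on it stands 10 mm proud; 0.010: fully down, 40 mm below the mouth, the cartridge's shoulders flush. Friction holds it where it is: it takes about 8 N to push it down, and it stays down
- selector (a joint): angle of the selector knob, 0 to 2.094, growing clockwise seen from above. It clicks into five positions 0.524 apart (0, 0.524, 1.047, 1.571, 2.094); it starts at or between the first two (small black dots), and the last three have the coloured marks. A click takes about 0.1 N m (4 N at 25 mm from the axis); let go past the half way, it snaps on to the next position
- selector_axis (a point): on the knob's upright axis at the top of its bar, 94 mm above the table. Its x axis points along the pointer. The knob: a black disc 44 mm across and 8 mm high on the station's top; on it a straight bar 12 mm wide that rises to 34 mm above the station's top and runs from 20 mm behind the axis to 36 mm ahead of it (the pointer end, with a white line)
- pointer_tip (a point): the pointer end of the knob's bar, 36 mm from the axis, at the top of the bar. With the pointer at a mark, it is 12 mm from the centre of that mark, horizontally
- mark_green: green disc, 17 mm across, lying on the station's top (z 60 mm) beside the dial, 48 mm from the selector's axis. It does not move. Origin: its centre. The red, green and blue marks sit in any order at the selector's last three positions
- mark_red: red disc, 17 mm across, lying on the station's top (z 60 mm) beside the dial, 48 mm from the selector's axis. It does not move. Origin: its centre. The red, green and blue marks sit in any order at the selector's last three positions
- mark_blue: blue disc, 17 mm across, lying on the station's top (z 60 mm) beside the dial, 48 mm from the selector's axis. It does not move. Origin: its centre. The red, green and blue marks sit in any order at the selector's last three positions
- cart_green: green cartridge, 62 mm high: a block 46 (its x) x 34 (its y) x 40 mm high, with a grip rib 34 (x) x 14 (y) x 22 mm high centred on its top; same under a half turn. About 100 g, stands loose and upright on the table. Origin: centre of its underside; z up
- cart_red: red cartridge, 62 mm high: a block 46 (its x) x 34 (its y) x 40 mm high, with a grip rib 34 (x) x 14 (y) x 22 mm high centred on its top; same under a half turn. About 100 g, stands loose and upright on the table. Origin: centre of its underside; z up. To be left alone
- cart_blue: blue cartridge, 62 mm high: a block 46 (its x) x 34 (its y) x 40 mm high, with a grip rib 34 (x) x 14 (y) x 22 mm high centred on its top; same under a half turn. About 100 g, stands loose and upright on the table. Origin: centre of its underside; z up. To be left alone
- doll: painted doll with a green skirt and brown hair, 60 mm across the foot and 124 mm high, loose. Origin: centre of its underside. To be left alone
- jar: paint jar with a blue cap, 48 mm across and 55 mm high, loose. Origin: centre of its underside. To be left alone
Mind the look-alikes: they are no part of the job. Several things have the shape of the cart_green; the one meant has the colours described above.

How it is judged:
By the outcome, as a careful person would: the job done as asked, in the order asked, and still so for the second after the job is handed in, with the robot touching nothing.
It also fails if it takes over 64 s, if anything falls off the work surface, if the arm or the gripper's body presses on something with over 40 N, if the wrist force passes 120 N, or if a joint passes its speed limit or range.

## Working session

There is one attempt and no reset: what is moved stays moved. The work goes in short steps, Python scripts to look and compute and a tool call to move; the robot and the scene stay as the last step left them, time stands still between calls to the robot, and variables do not carry over. Pictures are saved under pics/ and viewed, at most 10 in all, crops included, and the job is handed in when it is done.

Besides the shell and the picture viewer there is one more tool, called after "Call:" as name(argument=value, ...) on one line, values as JSON. carry_out: Moves the arm, as the interface text tells. Its arguments: {"type":"object","properties":{"steps":{"type":"array"},"hand":{"type":"number"},"force":{"type":"number"}},"required":["steps"]}

```bash
mkdir -p pics; ls; python3 - <<'E'
from plant import arm
import cv2,numpy as np,pickle
print(arm.tcp_to_grasp, arm.state()['time_s'])
d={n:arm.capture(n) for n in('scene','top')}
pickle.dump(d,open('caps.pkl','wb'))
for n,c in d.items():
    cv2.imwrite(f'pics/{n}0.png',c['color']); print(n,c['fx'],c['cx'],c['cy'],c['xyz'],np.round(c['orientation'],3).tolist(),(c['z_map']>0).mean())
E
```

```text
pics
0.0187 0.0
scene 378.6985490459947 255.50663144016994 198.42930410465743 [ 0.99529466 -0.26556701  0.71343405] [[0.601, 0.616, -0.51], [0.799, -0.45, 0.398], [0.015, -0.647, -0.763]] 0.9960378011067709
top 347.9621857048538 255.90277397656675 191.9045535844886 [0.44290931 0.08058777 1.01262292] [[0.016, -0.993, 0.117], [-1.0, -0.017, -0.009], [0.011, -0.117, -0.993]] 0.99603271484375
```

View pics/scene0.png

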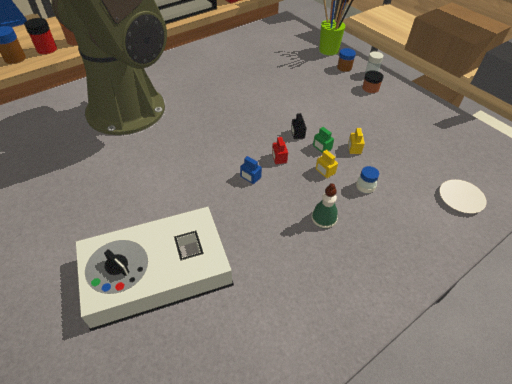

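View pics/top0.png

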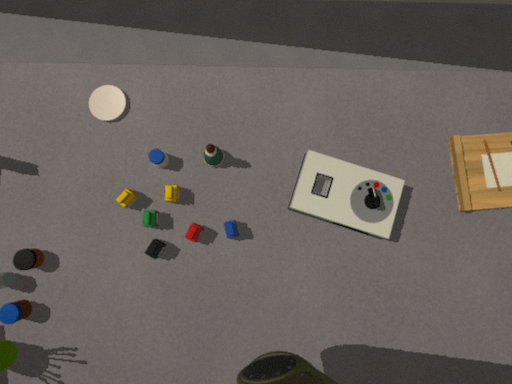

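Top view: green cartridge at (150,218), with yellow ones at (127,198) and (172,193), black (155,248), red (194,232) and blue (231,229). The station has its bay at (322,185), knob at (372,200) and green mark at (389,197). In the scene view the green cartridge is at (323,139). 
Green look-alikes (top pixels): the doll's skirt (213,155), the green mark (389,197) and the lime cup (5,355). The small green block at (150,218) fits the description.

```bash
cat > h.py <<'E'
import cv2,numpy as np
def ray(c,u,v):
    d=np.array([(u-c['cx'])/c['fx'],(v-c['cy'])/c['fy'],1.]); return np.asarray(c['xyz']),np.asarray(c['orientation'])@d
def onz(c,u,v,z):
    o,d=ray(c,u,v); return o+d*(z-o[2])/d[2]
def pt(c,u,v):
    o,d=ray(c,u,v); return o+d*c['z_map'][int(round(v)),int(round(u))]
def cloud(c):
    v,u=np.mgrid[:384,:512]; z=c['z_map']
    d=np.stack([(u-c['cx'])/c['fx'],(v-c['cy'])/c['fy'],np.ones_like(z)],-1)
    return d*z[...,None]@np.asarray(c['orientation']).T+np.asarray(c['xyz'])
def tri(c1,p1,c2,p2):
    o1,d1=ray(c1,*p1);o2,d2=ray(c2,*p2)
    s=np.linalg.lstsq(np.stack([d1,-d2],1),o2-o1,rcond=None)[0]
    a,b=o1+s[0]*d1,o2+s[1]*d2; return (a+b)/2,np.linalg.norm(a-b)
def mask(c,lo,hi):
    return cv2.inRange(cv2.cvtColor(c['color'],cv2.COLOR_BGR2HSV),lo,hi)
HSV={'green':((50,110,50),(85,255,255)),'red':((0,170,80),(6,255,255)),'blue':((105,150,60),(125,255,255))}
def blobs(c,col,amin=8):
    n,l,s,ce=cv2.connectedComponentsWithStats(mask(c,*HSV[col]))
    return [(ce[i],int(s[i,4]),l==i) for i in range(1,n) if s[i,4]>=amin]
E
python3 - <<'E'
from h import *;import pickle
d=pickle.load(open('caps.pkl','rb'))
for n,c in d.items():
    P=cloud(c)
    for col in HSV:
        for ce,a,m in blobs(c,col):
            q=P[m]; print(n,col,ce.round(1),a,np.median(q,0).round(3),'zmax',np.percentile(q[:,2],95).round(3))
    # station top: white, height ~0.06
    m=(abs(P[...,2]-.06)<.008)&(c['color'].min(-1)>90)
    m=cv2.morphologyEx(m.astype(np.uint8),cv2.MORPH_OPEN,np.ones((3,3)))
    n_,l,s,ce=cv2.connectedComponentsWithStats(m); i=1+s[1:,4].argmax()
    q=P[l==i]; print('station',np.median(q[:,2]),len(q)); r=cv2.minAreaRect((q[:,:2]*1000).astype(np.float32)); print(r)
E
```

```text
scene green [324.7 138.1] 255 [0.489 0.362 0.04 ] zmax 0.063
scene green [ 95.2 281.7] 51 [ 0.546 -0.294  0.062] zmax 0.063
scene red [231.9   0.6] 19 [-0.44   0.695  0.008] zmax 0.015
scene red [44.1 42.7] 357 [-0.47  -0.084  0.038] zmax 0.069
scene red [280.1 151. ] 250 [0.456 0.237 0.039] zmax 0.063
scene red [119.4 286. ] 48 [ 0.581 -0.261  0.061] zmax 0.064
scene blue [ 8.6 20.4] 730 [-1.032 -0.112 -0.083] zmax 0.101
scene blue [347.   53.4] 142 [0.226 0.711 0.059] zmax 0.062
scene blue [251.7 168.5] 294 [0.465 0.135 0.04 ] zmax 0.063
scene blue [369.5 173.8] 208 [0.655 0.349 0.055] zmax 0.057
scene blue [105.8 286.9] 48 [ 0.567 -0.282  0.062] zmax 0.063
station 0.06008079034846414 9205
((554.3412475585938, -182.4121551513672), (281.18084716796875, 172.87437438964844), 73.24918365478516)
top green [388.3 197.1] 24 [ 0.547 -0.293  0.062] zmax 0.063
top green [149.6 218.2] 191 [0.478 0.363 0.041] zmax 0.062
top red [376.  184.3] 24 [ 0.583 -0.261  0.061] zmax 0.063
top red [193.2 232. ] 178 [0.443 0.241 0.041] zmax 0.063
top blue [156.  156.1] 169 [0.652 0.352 0.054] zmax 0.057
top blue [384. 189.] 21 [ 0.569 -0.282  0.062] zmax 0.064
top blue [230.9 228.9] 169 [0.452 0.138 0.041] zmax 0.063
top blue [  8.9 313.2] 324 [0.223 0.716 0.059] zmax 0.061
station 0.05975761619473552 5256
((556.8073120117188, -181.44068908691406), (281.1528625488281, 170.65699768066406), 73.105712890625)
```

Call:
carry_out(steps=[{"dx": 0.3,"dy": 0.32,"dz": 0.2},{"dx": 0.6,"dy": 0.64,"dz": 0.4},{"dx": 0.9,"dy": 0.95,"dz": 0.5},{"dx": 0.9,"dy": 0.95,"dz": 0.5}], hand=1)

```text
validation failed for argument at $.st...
```

```bash
python3 - <<'E'
from plant import arm
import numpy as np
s=arm.state();print(s['time_s'],s['tool_pos'],s['tool_rot'],s['qpos'],s['width'])
c=arm.capture('wrist');print(c['fx'],c['xyz'],np.round(c['orientation'],3))
E
```

```text
0.1 [ 0.13830189 -0.58329267  0.2305232 ] [[ 9.73017964e-01  2.30729063e-01 -3.74670224e-04]
 [ 2.30729367e-01 -9.73016798e-01  1.50676243e-03]
 [-1.69065369e-05 -1.55255434e-03 -9.99998795e-01]] [-1.33798067e+00  3.14139625e-01 -4.79950489e-02  1.21021421e+00
 -1.69244447e-05  1.57078481e+00] 0.9987929046349755
306.75120939029796 [ 0.21017507 -0.56748579  0.37353091] [[ 0.231 -0.931 -0.281]
 [-0.973 -0.222 -0.067]
 [-0.     0.289 -0.957]]
```

Call:
carry_out(steps=[{"dx": 0.3,"dy": 0.32,"dz": 0.2,"ax": 0,"ay": 0,"az": 0},{"dx": 0.6,"dy": 0.64,"dz": 0.4,"ax": 0,"ay": 0,"az": 0},{"dx": 0.9,"dy": 0.95,"dz": 0.5,"ax": 0,"ay": 0,"az": 0},{"dx": 0.9,"dy": 0.95,"dz": 0.5,"ax": 0,"ay": 0,"az": 0}], hand=1)

```text
time_s: 0.55
tool_pos: [0.2315, -0.4863, 0.2832]
tool_rot: [[0.972, 0.235, 0.002], [0.235, -0.972, -0.001], [0.002, 0.002, -1.0]]
contact_force: [0.5, -0.1, 0.1]
width: 1.0
grasp_force: 0.0
```

Call:
carry_out(steps=[{"dx": 0.3,"dy": 0.33,"dz": 0,"ax": 0,"ay": 0,"az": 0},{"dx": 0.6,"dy": 0.66,"dz": 0,"ax": 0,"ay": 0,"az": 0},{"dx": 0.9,"dy": 1,"dz": 0,"ax": 0,"ay": 0,"az": 0},{"dx": 0.9,"dy": 1,"dz": 0,"ax": 0,"ay": 0,"az": 0}])

```text
time_s: 0.95
tool_pos: [0.3207, -0.3856, 0.281]
tool_rot: [[0.972, 0.236, 0.001], [0.236, -0.972, 0.002], [0.001, -0.002, -1.0]]
contact_force: [-1.0, -0.8, 0.5]
width: 1.002
grasp_force: 0.0
```

Call:
carry_out(steps=[{"dx": 0.3,"dy": 0.33,"dz": 0,"ax": 0,"ay": 0,"az": 0},{"dx": 0.6,"dy": 0.66,"dz": 0,"ax": 0,"ay": 0,"az": 0},{"dx": 0.9,"dy": 1,"dz": 0,"ax": 0,"ay": 0,"az": 0},{"dx": 0.9,"dy": 1,"dz": 0,"ax": 0,"ay": 0,"az": 0}])

```text
time_s: 1.35
tool_pos: [0.4107, -0.2863, 0.2809]
tool_rot: [[0.972, 0.236, 0.001], [0.236, -0.972, 0.001], [0.001, -0.001, -1.0]]
contact_force: [-0.6, -0.1, -0.1]
width: 1.0
grasp_force: 0.0
```

Call:
carry_out(steps=[{"dx": 0.3,"dy": 0.33,"dz": 0,"ax": 0,"ay": 0,"az": 0},{"dx": 0.6,"dy": 0.66,"dz": 0,"ax": 0,"ay": 0,"az": 0},{"dx": 0.9,"dy": 1,"dz": 0,"ax": 0,"ay": 0,"az": 0},{"dx": 0.9,"dy": 1,"dz": 0,"ax": 0,"ay": 0,"az": 0},{"dx": 0.9,"dy": 1,"dz": 0,"ax": 0,"ay": 0,"az": 0},{"dx": 0.9,"dy": 1,"dz": 0,"ax": 0,"ay": 0,"az": 0}])

```text
time_s: 1.95
tool_pos: [0.4975, -0.1902, 0.281]
tool_rot: [[0.973, 0.229, -0.001], [0.229, -0.973, -0.0], [-0.001, 0.0, -1.0]]
contact_force: [0.5, 0.2, -0.1]
width: 1.0
grasp_force: 0.0
```

```bash
cat > snap.py <<'E'
import sys,pickle,cv2
from plant import arm
c=arm.capture('wrist');n=sys.argv[1];pickle.dump(c,open(n+'.pkl','wb'));cv2.imwrite(f'pics/{n}.png',c['color'])
s=arm.state();print(s['time_s'],s['tool_pos'],s['qpos'])
E
python3 snap.py w1
```

```text
2.0 [ 0.4974513  -0.19027785  0.28111339] [-3.64983999e-01  1.70976760e-01 -1.17199578e-01  1.28317342e+00
 -5.64190961e-04  2.54583350e+00]
```

View pics/w1.png

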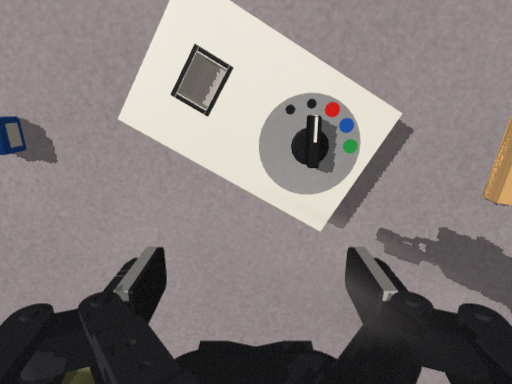

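Wrist view: bay rim centred at about (202,80), knob axis at (310,147) with the pointer up towards the second black dot (312,104), and the green mark at (350,146).

```bash
cat > st.py <<'E'
from h import *;import pickle,sys
c=pickle.load(open(sys.argv[1]+'.pkl','rb'));P=cloud(c);g=c['color'].max(-1)
m=((abs(P[...,2]-.06)<.006)&(c['color'].min(-1)>150)).astype(np.uint8)
n,l,s,ce=cv2.connectedComponentsWithStats(m);i=1+s[1:,4].argmax();L=(l==i).astype(np.uint8)
print('station z',np.median(P[...,2][l==i]))
cs,hi=cv2.findContours(L,cv2.RETR_CCOMP,cv2.CHAIN_APPROX_NONE)
for k,cc in enumerate(cs):
    if cv2.contourArea(cc)<300: continue
    q=np.array([onz(c,u,v,.06)[:2] for u,v in cc[:,0]])*1000
    r=cv2.minAreaRect(q.astype(np.float32));print('hole' if hi[0][k][3]>=0 else 'outer',np.round(cc[:,0].mean(0)),np.round(r[0],1),np.round(r[1],1),round(r[2],2))
for col in HSV:
    for ce,a,mm in blobs(c,col): print(col,ce.round(1),a,(onz(c,*ce,.06)*1000).round(1), (np.median(P[mm],0)*1000).round(1))
k=(P[...,2]>.088)&(P[...,2]<.1); q=P[k]; print('knob top',len(q),np.median(q[:,2]));print(cv2.minAreaRect((q[:,:2]*1000).astype(np.float32)))
w=k&(c['color'].min(-1)>150); print('white line',w.sum(),P[w].mean(0))
E
python3 st.py w1
```

```text
station z 0.06030140236644477
outer [254. 108.] [ 555.1 -183.1] [280.3 170.1] 73.12
hole [309. 143.] [ 535.  -247.8] [120.1 119.3] 61.66
hole [201.  80.] [ 576.5 -111.1] [50.2 63.2] 73.13
green [349.7 145.8] 152 [ 545.8 -295.2   60. ] [ 545.9 -294.7   62. ]
red [332.1 109.1] 164 [ 581.1 -262.3   60. ] [ 581.1 -261.9   61.9]
blue [  8.6 136.4] 456 [464.4  97.5  60. ] [452.7 122.2  31. ]
blue [346.2 125. ] 153 [ 567.8 -283.7   60. ] [ 567.8 -283.2   62. ]
knob top 614 0.09423311728103945
((543.5421752929688, -246.0726776123047), (55.43694305419922, 12.113202095031738), 13.097012519836426)
white line 71 [ 0.55706484 -0.24291057  0.09503586]
```

```bash
python3 - <<'E'
from h import *;import pickle
d=pickle.load(open('caps.pkl','rb'))
for n,c in d.items():
    P=cloud(c); near=np.hypot(P[...,0]-.482,P[...,1]-.363)<.05
    for lo,hi in((.052,.07),(.03,.045)):
        q=P[near&(P[...,2]>lo)&(P[...,2]<hi)]*1000; print(n,len(q),np.median(q[:,2]),cv2.minAreaRect(q[:,:2].astype(np.float32)))
    for col,p in (('doll',(213,155)),): pass
    q=P[near&(P[...,2]>.01)]
E
```

```text
scene 75 60.93905595720983 ((479.6243591308594, 368.2240905761719), (15.940530776977539, 35.323524475097656), 87.39433288574219)
scene 134 38.65737561243093 ((479.4178466796875, 366.4073791503906), (47.173095703125, 33.08406066894531), 6.710224151611328)
top 71 60.44710352835381 ((479.8186950683594, 369.1462707519531), (30.30919647216797, 13.570001602172852), 2.659665107727051)
top 127 38.75014440885105 ((480.39019775390625, 368.52508544921875), (44.688987731933594, 33.221710205078125), 4.087545871734619)
```

Call:
carry_out(steps=[{"dx": -0.02,"dy": 0.23,"dz": 0,"ax": 0,"ay": 0,"az": 0.039},{"dx": -0.05,"dy": 0.46,"dz": 0,"ax": 0,"ay": 0,"az": 0.078},{"dx": -0.07,"dy": 0.69,"dz": 0,"ax": 0,"ay": 0,"az": 0.117},{"dx": -0.095,"dy": 0.925,"dz": 0,"ax": 0,"ay": 0,"az": 0.157}])

```text
time_s: 2.4
tool_pos: [0.4881, -0.0972, 0.2814]
tool_rot: [[0.746, 0.666, 0.0], [0.666, -0.746, -0.0], [-0.0, 0.0, -1.0]]
contact_force: [-0.3, 0.9, -0.1]
width: 0.996
grasp_force: 0.0
```

Call:
carry_out(steps=[{"dx": -0.02,"dy": 0.23,"dz": 0,"ax": 0,"ay": 0,"az": 0.039},{"dx": -0.05,"dy": 0.46,"dz": 0,"ax": 0,"ay": 0,"az": 0.078},{"dx": -0.07,"dy": 0.69,"dz": 0,"ax": 0,"ay": 0,"az": 0.117},{"dx": -0.095,"dy": 0.925,"dz": 0,"ax": 0,"ay": 0,"az": 0.157}])

```text
time_s: 2.8
tool_pos: [0.4789, -0.0045, 0.2815]
tool_rot: [[0.342, 0.94, 0.0], [0.94, -0.342, -0.0], [-0.0, 0.001, -1.0]]
contact_force: [0.4, 0.0, 0.2]
width: 1.001
grasp_force: 0.0
```

Call:
carry_out(steps=[{"dx": -0.02,"dy": 0.23,"dz": 0,"ax": 0,"ay": 0,"az": 0.039},{"dx": -0.05,"dy": 0.46,"dz": 0,"ax": 0,"ay": 0,"az": 0.078},{"dx": -0.07,"dy": 0.69,"dz": 0,"ax": 0,"ay": 0,"az": 0.117},{"dx": -0.095,"dy": 0.925,"dz": 0,"ax": 0,"ay": 0,"az": 0.157}])

```text
time_s: 3.2
tool_pos: [0.4697, 0.088, 0.2815]
tool_rot: [[-0.144, 0.99, 0.0], [0.99, 0.144, -0.0], [-0.0, 0.0, -1.0]]
contact_force: [-1.1, 0.1, 0.5]
width: 1.003
grasp_force: 0.0
```

Call:
carry_out(steps=[{"dx": -0.02,"dy": 0.23,"dz": 0,"ax": 0,"ay": 0,"az": 0.039},{"dx": -0.05,"dy": 0.46,"dz": 0,"ax": 0,"ay": 0,"az": 0.078},{"dx": -0.07,"dy": 0.69,"dz": 0,"ax": 0,"ay": 0,"az": 0.117},{"dx": -0.095,"dy": 0.925,"dz": 0,"ax": 0,"ay": 0,"az": 0.157}])

```text
time_s: 3.6
tool_pos: [0.4606, 0.1804, 0.2815]
tool_rot: [[-0.595, 0.804, 0.0], [0.804, 0.595, -0.0], [-0.001, 0.0, -1.0]]
contact_force: [0.2, -0.8, -0.2]
width: 1.004
grasp_force: 0.0
```

Call:
carry_out(steps=[{"dx": -0.02,"dy": 0.23,"dz": 0,"ax": 0,"ay": 0,"az": 0.039},{"dx": -0.05,"dy": 0.46,"dz": 0,"ax": 0,"ay": 0,"az": 0.078},{"dx": -0.07,"dy": 0.69,"dz": 0,"ax": 0,"ay": 0,"az": 0.117},{"dx": -0.095,"dy": 0.925,"dz": 0,"ax": 0,"ay": 0,"az": 0.157}])

```text
time_s: 4.0
tool_pos: [0.4514, 0.2729, 0.2815]
tool_rot: [[-0.905, 0.426, 0.0], [0.426, 0.905, -0.0], [-0.0, -0.0, -1.0]]
contact_force: [0.3, -0.5, 0.2]
width: 0.998
grasp_force: 0.0
```

Call:
carry_out(steps=[{"dx": -0.02,"dy": 0.23,"dz": -0.2,"ax": 0,"ay": 0,"az": 0.039},{"dx": -0.05,"dy": 0.46,"dz": -0.4,"ax": 0,"ay": 0,"az": 0.078},{"dx": -0.07,"dy": 0.69,"dz": -0.6,"ax": 0,"ay": 0,"az": 0.117},{"dx": -0.095,"dy": 0.925,"dz": -0.8,"ax": 0,"ay": 0,"az": 0.157},{"dx": -0.095,"dy": 0.925,"dz": -0.8,"ax": 0,"ay": 0,"az": 0.157},{"dx": -0.095,"dy": 0.925,"dz": -0.8,"ax": 0,"ay": 0,"az": 0.157},{"dx": -0.095,"dy": 0.925,"dz": -0.8,"ax": 0,"ay": 0,"az": 0.157}])

```text
time_s: 4.7
tool_pos: [0.4423, 0.365, 0.2022]
tool_rot: [[-0.999, -0.048, 0.001], [-0.048, 0.999, 0.0], [-0.001, 0.0, -1.0]]
contact_force: [0.5, 0.1, -1.0]
width: 1.003
grasp_force: 0.0
```

```bash
python3 snap.py w2; python3 - <<'E'
from h import *;import pickle
c=pickle.load(open('w2.pkl','rb'));P=cloud(c)
near=np.hypot(P[...,0]-.48,P[...,1]-.368)<.05
for lo,hi in((.055,.07),(.034,.045)):
    k=near&(P[...,2]>lo)&(P[...,2]<hi);q=P[k]*1000; print(len(q),np.median(q[:,2]),cv2.minAreaRect(q[:,:2].astype(np.float32)))
E
```

```text
4.75 [0.44239045 0.36521052 0.20248755] [ 6.90316520e-01  2.75523751e-01 -1.64460218e-01  1.12932464e+00
 -3.39640005e-04  6.42416967e-01]
473 62.23549968464959 ((476.9576110839844, 368.75531005859375), (33.79135513305664, 13.042279243469238), 2.7210378646850586)
838 40.23997172448354 ((476.57684326171875, 369.059814453125), (44.509246826171875, 33.24227523803711), 2.165408134460449)
```

View pics/w2.png

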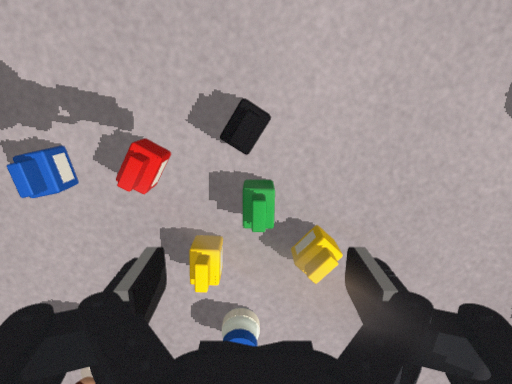

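The only green cartridge is at (258,205); yellows at (207,262) and (317,254), black (245,127), red (144,166), blue (43,172). Its measured heights (62 and 40 mm) and sizes match the description.

Call:
carry_out(steps=[{"dx": 0.12,"dy": 0.01,"dz": -0.3,"ax": 0,"ay": 0,"az": 0},{"dx": 0.24,"dy": 0.02,"dz": -0.6,"ax": 0,"ay": 0,"az": -0.001},{"dx": 0.35,"dy": 0.037,"dz": -0.9,"ax": 0,"ay": 0,"az": -0.002},{"dx": 0.35,"dy": 0.037,"dz": -0.9,"ax": 0,"ay": 0,"az": -0.002},{"dx": 0.35,"dy": 0.037,"dz": -0.9,"ax": 0,"ay": 0,"az": -0.002},{"dx": 0.35,"dy": 0.037,"dz": -0.9,"ax": 0,"ay": 0,"az": -0.002}], hand=0)

```text
time_s: 5.35
tool_pos: [0.4772, 0.3702, 0.1135]
tool_rot: [[-0.999, -0.044, 0.002], [-0.044, 0.999, 0.002], [-0.002, 0.002, -1.0]]
contact_force: [0.4, 0.2, 0.6]
width: 0.504
grasp_force: 0.0
```

```bash
python3 snap.py w3; python3 - <<'E'
from h import *;import pickle
c=pickle.load(open('w3.pkl','rb'));P=cloud(c)
near=(np.hypot(P[...,0]-.478,P[...,1]-.368)<.04)&(mask(c,*HSV['green'])>0)
for lo,hi in((.055,.07),(.034,.045)):
    k=near&(P[...,2]>lo)&(P[...,2]<hi);q=P[k]*1000; print(len(q),np.median(q[:,2]),cv2.minAreaRect(q[:,:2].astype(np.float32)))
E
```

```text
5.4 [0.47725546 0.37047174 0.11358227] [ 6.60075448e-01  3.88009258e-01 -2.18496078e-01  9.61177565e-01
  3.27783301e-05  6.16058285e-01]
989 62.22069252920595 ((477.204833984375, 368.9200134277344), (34.24665451049805, 13.616857528686523), 2.332137107849121)
1642 40.23755398434605 ((477.0361328125, 368.52301025390625), (45.211029052734375, 33.30502700805664), 2.470646381378174)
```

View pics/w3.png

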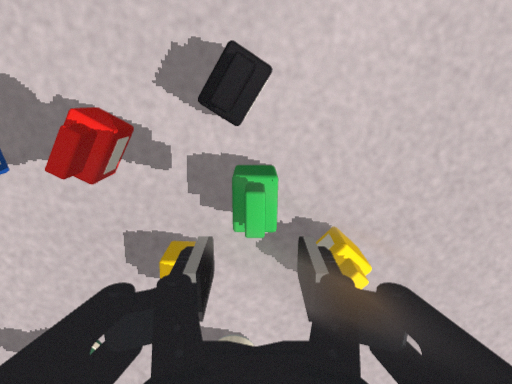

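Cartridge at (255,200) is centred between the open fingers, yellows clear; descending.

Call:
carry_out(steps=[{"dx": 0,"dy": -0.015,"dz": -0.25,"ax": 0,"ay": 0,"az": 0},{"dx": 0,"dy": -0.015,"dz": -0.5,"ax": 0,"ay": 0,"az": 0},{"dx": 0,"dy": -0.015,"dz": -0.7,"ax": 0,"ay": 0,"az": 0},{"dx": 0,"dy": -0.015,"dz": -0.7,"ax": 0,"ay": 0,"az": 0},{"dx": 0,"dy": -0.015,"dz": -0.7,"ax": 0,"ay": 0,"az": 0},{"dx": 0,"dy": -0.015,"dz": -0.7,"ax": 0,"ay": 0,"az": 0}])

```text
time_s: 6.0
tool_pos: [0.4775, 0.3694, 0.0433]
tool_rot: [[-0.999, -0.044, 0.002], [-0.044, 0.999, 0.002], [-0.002, 0.002, -1.0]]
contact_force: [0.5, 0.3, -0.1]
width: 0.501
grasp_force: 0.0
```

Call:
carry_out(steps=[{"dx": 0,"dy": 0,"dz": 0,"ax": 0,"ay": 0,"az": 0},{"dx": 0,"dy": 0,"dz": 0,"ax": 0,"ay": 0,"az": 0},{"dx": 0,"dy": 0,"dz": 0,"ax": 0,"ay": 0,"az": 0},{"dx": 0,"dy": 0,"dz": 0,"ax": 0,"ay": 0,"az": 0},{"dx": 0,"dy": 0,"dz": 0,"ax": 0,"ay": 0,"az": 0},{"dx": 0,"dy": 0,"dz": 0,"ax": 0,"ay": 0,"az": 0}], hand=-1, force=50)

```text
time_s: 6.6
tool_pos: [0.4771, 0.3689, 0.0424]
tool_rot: [[-0.999, -0.044, 0.001], [-0.044, 0.999, 0.001], [-0.001, 0.001, -1.0]]
contact_force: [-0.8, -0.4, 6.6]
width: 0.15
grasp_force: 50.9
```

Call:
carry_out(steps=[{"dx": 0,"dy": 0,"dz": 0.2,"ax": 0,"ay": 0,"az": 0},{"dx": 0,"dy": 0,"dz": 0.5,"ax": 0,"ay": 0,"az": 0},{"dx": 0,"dy": 0,"dz": 0.9,"ax": 0,"ay": 0,"az": 0}])

```text
time_s: 6.9
tool_pos: [0.4749, 0.3672, 0.1303]
tool_rot: [[-0.999, -0.044, -0.004], [-0.044, 0.999, -0.003], [0.004, -0.003, -1.0]]
contact_force: [0.0, -0.3, -0.5]
width: 0.145
grasp_force: 50.0
```

Call:
carry_out(steps=[{"dx": 0,"dy": 0,"dz": 0.35,"ax": 0,"ay": 0,"az": 0},{"dx": 0,"dy": 0,"dz": 0.7,"ax": 0,"ay": 0,"az": 0},{"dx": 0,"dy": 0,"dz": 0.7,"ax": 0,"ay": 0,"az": 0},{"dx": 0,"dy": 0,"dz": 0.7,"ax": 0,"ay": 0,"az": 0},{"dx": 0,"dy": 0,"dz": 0.7,"ax": 0,"ay": 0,"az": 0}])

```text
time_s: 7.4
tool_pos: [0.4756, 0.3678, 0.1998]
tool_rot: [[-0.999, -0.044, -0.002], [-0.044, 0.999, -0.001], [0.002, -0.001, -1.0]]
contact_force: [0.5, -0.3, -0.9]
width: 0.151
grasp_force: 50.1
```

```bash
python3 snap.py w4; cat > held.py <<'E'
from h import *;import pickle,sys
from plant import arm
s=arm.state();T,R=np.array(s['tool_pos']),np.array(s['tool_rot'])
c=pickle.load(open(sys.argv[1]+'.pkl','rb'));P=(cloud(c)-T)@R*1000
m=mask(c,*HSV['green'])>0
zz=P[...,2][m&(np.abs(P[...,2])<40)&(np.hypot(P[...,0],P[...,1])<60)]
h,e=np.histogram(zz,bins=np.arange(-30,45,3));print(list(zip(e[:-1],h)))
k=m&(abs(P[...,2]-float(sys.argv[2]))<5)&(np.hypot(P[...,0],P[...,1])<50);q=P[k];print('shoulder z',np.median(q[:,2]),len(q),cv2.minAreaRect(q[:,:2].astype(np.float32)))
E
python3 held.py w4 2
```

```text
7.45 [0.47549603 0.3676351  0.19951834] [ 6.58177800e-01  3.31645291e-01 -9.49615624e-02  1.14722384e+00
 -3.18440258e-05  6.13953994e-01]
[(np.int64(-30), np.int64(0)), (np.int64(-27), np.int64(13)), (np.int64(-24), np.int64(190)), (np.int64(-21), np.int64(1460)), (np.int64(-18), np.int64(77)), (np.int64(-15), np.int64(75)), (np.int64(-12), np.int64(80)), (np.int64(-9), np.int64(74)), (np.int64(-6), np.int64(64)), (np.int64(-3), np.int64(60)), (np.int64(0), np.int64(1216)), (np.int64(3), np.int64(256)), (np.int64(6), np.int64(112)), (np.int64(9), np.int64(104)), (np.int64(12), np.int64(105)), (np.int64(15), np.int64(79)), (np.int64(18), np.int64(84)), (np.int64(21), np.int64(83)), (np.int64(24), np.int64(75)), (np.int64(27), np.int64(61)), (np.int64(30), np.int64(72)), (np.int64(33), np.int64(56)), (np.int64(36), np.int64(15)), (np.int64(39), np.int64(0))]
shoulder z 1.9096995213776593 1570 ((13.819076538085938, -0.38698577880859375), (19.72066307067871, 34.21736526489258), 5.102016448974609)
```

View pics/w4.png

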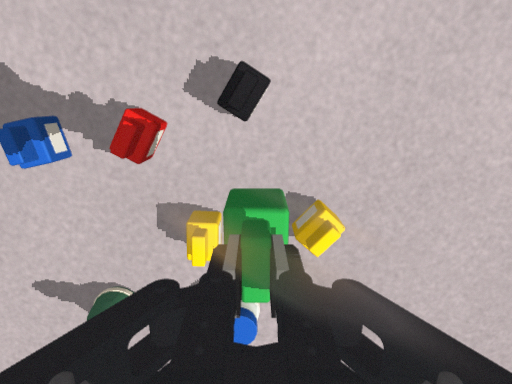

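Cartridge is held squarely at (256,240), with its block's front edge at about row 190.

```bash
python3 held.py w4 -20 | tail -1; python3 - <<'E'
from h import *;import pickle
from plant import arm
s=arm.state();T,R=np.array(s['tool_pos']),np.array(s['tool_rot'])
c=pickle.load(open('w4.pkl','rb'));P=(cloud(c)-T)@R*1000;m=mask(c,*HSV['green'])>0
q=P[m&(abs(P[...,2]-2)<2.5)&(P[...,0]>18)&(P[...,0]<28)]
b=np.arange(-14,15,2); f=[q[abs(q[:,1]-y)<1][:,0].max() for y in b]; print(np.round(f,1),np.polyfit(b,f,1)); print(q[:,1].min(),q[:,1].max())
q=P[m&(abs(P[...,2]+20)<2.5)&(abs(P[...,0])<25)]; print(q[:,:2].min(0),q[:,:2].max(0))
E
```

```text
shoulder z -20.27350102651357 1730 ((0.026453018188476562, -0.7097296714782715), (33.871089935302734, 13.090288162231445), 0.9895078539848328)
[22.4 22.6 22.4 22.5 22.5 22.3 22.4 22.6 22.9 22.4 22.6 22.4 22.6 22.6
 22.5] [2.79642081e-03 2.25130932e+01]
-16.942015122341765 15.730584621988296
[-16.97078274  -7.2018436 ] [16.98598982  6.05269077]
```

Call:
carry_out(steps=[{"dx": 0.1,"dy": -0.25,"dz": 0.1,"ax": 0,"ay": 0,"az": -0.005},{"dx": 0.2,"dy": -0.6,"dz": 0.2,"ax": 0,"ay": 0,"az": -0.013},{"dx": 0.31,"dy": -0.99,"dz": 0.2,"ax": 0,"ay": 0,"az": -0.0215}])

```text
time_s: 7.75
tool_pos: [0.5074, 0.2689, 0.2209]
tool_rot: [[-1.0, 0.022, -0.001], [0.022, 1.0, -0.0], [0.001, -0.0, -1.0]]
contact_force: [0.7, 0.6, -0.6]
width: 0.151
grasp_force: 50.1
```

Call:
carry_out(steps=[{"dx": 0.1,"dy": -0.33,"dz": 0,"ax": 0,"ay": 0,"az": -0.007},{"dx": 0.2,"dy": -0.66,"dz": 0,"ax": 0,"ay": 0,"az": -0.014},{"dx": 0.31,"dy": -0.99,"dz": 0,"ax": 0,"ay": 0,"az": -0.0215}])

```text
time_s: 8.05
tool_pos: [0.5377, 0.1687, 0.2197]
tool_rot: [[-0.996, 0.092, -0.003], [0.092, 0.996, -0.001], [0.003, -0.001, -1.0]]
contact_force: [-0.0, 0.7, -1.0]
width: 0.152
grasp_force: 50.1
```

Call:
carry_out(steps=[{"dx": 0.1,"dy": -0.33,"dz": 0,"ax": 0,"ay": 0,"az": -0.007},{"dx": 0.2,"dy": -0.66,"dz": 0,"ax": 0,"ay": 0,"az": -0.014},{"dx": 0.31,"dy": -0.99,"dz": 0,"ax": 0,"ay": 0,"az": -0.0215}])

```text
time_s: 8.35
tool_pos: [0.5687, 0.0699, 0.2197]
tool_rot: [[-0.987, 0.159, -0.003], [0.159, 0.987, -0.0], [0.003, -0.001, -1.0]]
contact_force: [1.6, -0.1, -1.2]
width: 0.152
grasp_force: 50.0
```

Call:
carry_out(steps=[{"dx": 0.1,"dy": -0.33,"dz": 0,"ax": 0,"ay": 0,"az": -0.007},{"dx": 0.2,"dy": -0.66,"dz": 0,"ax": 0,"ay": 0,"az": -0.014},{"dx": 0.31,"dy": -0.99,"dz": 0,"ax": 0,"ay": 0,"az": -0.0215}])

```text
time_s: 8.65
tool_pos: [0.5997, -0.029, 0.2196]
tool_rot: [[-0.974, 0.225, -0.003], [0.225, 0.974, 0.0], [0.003, -0.0, -1.0]]
contact_force: [0.9, -0.2, -1.1]
width: 0.152
grasp_force: 50.0
```

Call:
carry_out(steps=[{"dx": 0.1,"dy": -0.33,"dz": 0,"ax": 0,"ay": 0,"az": -0.007},{"dx": 0.2,"dy": -0.7,"dz": -0.1,"ax": 0,"ay": 0,"az": -0.014},{"dx": 0.31,"dy": -0.99,"dz": -0.2,"ax": 0,"ay": 0,"az": -0.0215},{"dx": 0.31,"dy": -0.99,"dz": -0.2,"ax": 0,"ay": 0,"az": -0.0215},{"dx": 0.31,"dy": -0.99,"dz": -0.2,"ax": 0,"ay": 0,"az": -0.0215},{"dx": 0.31,"dy": -0.99,"dz": -0.2,"ax": 0,"ay": 0,"az": -0.0215}])

```text
time_s: 9.25
tool_pos: [0.6308, -0.1257, 0.2006]
tool_rot: [[-0.957, 0.288, -0.002], [0.288, 0.957, 0.001], [0.002, 0.0, -1.0]]
contact_force: [-0.3, 0.7, -1.1]
width: 0.144
grasp_force: 50.0
```

```bash
python3 snap.py w5; python3 st.py w5; python3 - <<'E'
from plant import arm
print(arm.state()['tool_rot'])
E
```

```text
9.3 [ 0.63103922 -0.12552671  0.20108449] [-1.96502032e-01  4.08658574e-01  1.90785884e-02  1.18201956e+00
  2.81091928e-04  9.56698458e-02]
station z 0.060478813601565845
outer [148. 113.] [ 554.4 -182.7] [280.5 169.9] 73.17
hole [255. 119.] [ 576.4 -111. ] [50.  62.3] 73.27
green [ 53.5 147.1] 260 [ 545.7 -295.9   60. ] [ 545.8 -294.6   62. ]
green [255.8 237.7] 4091 [ 687.  -143.2   60. ] [ 616.8 -124.3  205.3]
red [102.5 172.6] 227 [ 580.8 -262.8   60. ] [ 580.6 -261.7   62. ]
blue [ 75.9 165.9] 237 [ 567.7 -284.1   60. ] [ 567.6 -282.7   62. ]
knob top 1252 0.09416169215381819
((542.8384399414062, -245.11875915527344), (56.276947021484375, 12.560883522033691), 13.627287864685059)
white line 135 [ 0.5565622  -0.24275376  0.09501197]
[[-9.57620227e-01  2.88032920e-01 -7.32884018e-04]
 [ 2.88032667e-01  9.57620486e-01  4.32503417e-04]
 [ 8.26399972e-04  2.03079482e-04 -9.99999638e-01]]
```

View pics/w5.png

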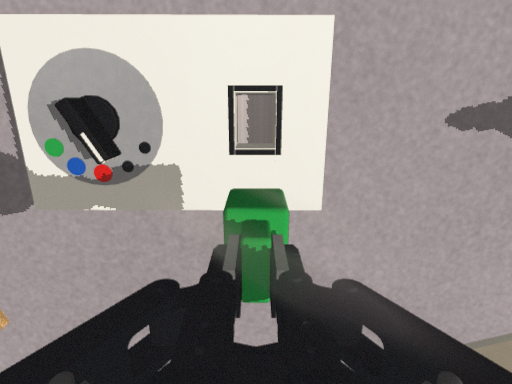

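Bay mouth at (255,119), held cartridge at (256,240); the bay is aligned and empty. Moving above it.

Call:
carry_out(steps=[{"dx": -0.2,"dy": 0.05,"dz": 0,"ax": 0,"ay": 0,"az": 0},{"dx": -0.4,"dy": 0.1,"dz": 0,"ax": 0,"ay": 0,"az": 0},{"dx": -0.545,"dy": 0.147,"dz": -0.3,"ax": 0,"ay": 0,"az": 0},{"dx": -0.545,"dy": 0.147,"dz": -0.6,"ax": 0,"ay": 0,"az": 0},{"dx": -0.545,"dy": 0.147,"dz": -0.86,"ax": 0,"ay": 0,"az": 0},{"dx": -0.545,"dy": 0.147,"dz": -0.86,"ax": 0,"ay": 0,"az": 0},{"dx": -0.545,"dy": 0.147,"dz": -0.86,"ax": 0,"ay": 0,"az": 0},{"dx": -0.545,"dy": 0.147,"dz": -0.86,"ax": 0,"ay": 0,"az": 0},{"dx": -0.545,"dy": 0.147,"dz": -0.86,"ax": 0,"ay": 0,"az": 0}])

```text
time_s: 10.2
tool_pos: [0.5783, -0.112, 0.1171]
tool_rot: [[-0.957, 0.289, 0.003], [0.289, 0.957, -0.001], [-0.003, 0.0, -1.0]]
contact_force: [0.2, 0.5, -1.1]
width: 0.152
grasp_force: 50.0
```

```bash
python3 snap.py w6; python3 st.py w6|head -5; python3 held.py w6 2|tail -1; python3 - <<'E'
from h import *;import pickle
c=pickle.load(open('w6.pkl','rb'));cv2.imwrite('pics/w6c.png',cv2.resize(c['color'][100:320,150:370],(660,660))[:600])
E
```

```text
10.25 [ 0.57810903 -0.11203655  0.11687193] [-1.91420651e-01  3.59116169e-01 -2.52842844e-01  9.56245343e-01
 -8.34860210e-06  1.01826633e-01]
station z 0.060409874314076434
outer [211. 144.] [ 551.3 -155.1] [229.8 148. ] 73.08
green [255.4 218.5] 3010 [ 583.4 -114.4   60. ] [ 561.6 -108.2  114.9]
green [280.6 191. ] 10 [569.1 -92.3  60. ] [561.7 -92.   83.2]
green [  3.5 241.3] 147 [ 548.2 -292.2   60. ] [ 547.7 -289.7   62.1]
shoulder z 1.9916230664485186 1557 ((12.456106185913086, -0.3302135467529297), (20.283130645751953, 33.574058532714844), 0.553229033946991)st.py:14: RuntimeWarning: Mean of empty slice.
  w=k&(c['color'].min(-1)>150); print('white line',w.sum(),P[w].mean(0))
  ret = um.true_divide(
```

View pics/w6c.png

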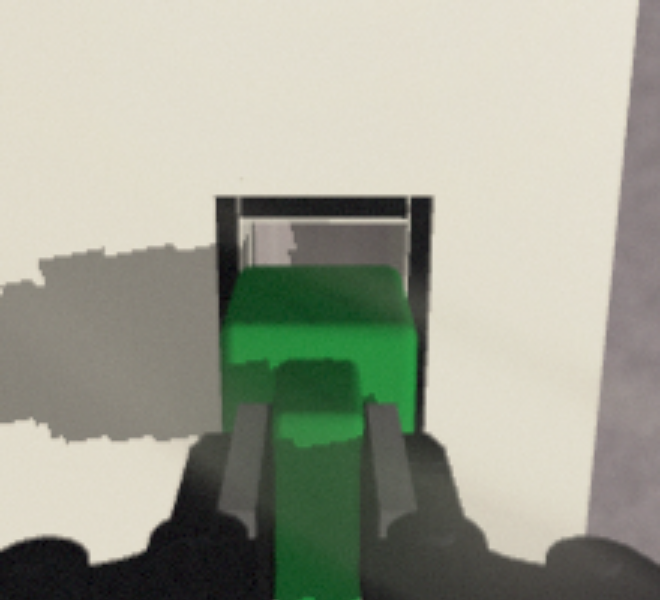

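Cartridge's lower edge (238–405) sits within the bay's opening (240–408); it needs about 1.8 mm forward and a touch right. Correcting and entering.

Call:
carry_out(steps=[{"dx": -0.017,"dy": 0.01,"dz": 0,"ax": 0,"ay": 0,"az": 0},{"dx": -0.017,"dy": 0.01,"dz": 0,"ax": 0,"ay": 0,"az": 0},{"dx": -0.017,"dy": 0.01,"dz": -0.04,"ax": 0,"ay": 0,"az": 0},{"dx": -0.017,"dy": 0.01,"dz": -0.08,"ax": 0,"ay": 0,"az": 0},{"dx": -0.017,"dy": 0.01,"dz": -0.11,"ax": 0,"ay": 0,"az": 0},{"dx": -0.017,"dy": 0.01,"dz": -0.11,"ax": 0,"ay": 0,"az": 0},{"dx": -0.017,"dy": 0.01,"dz": -0.11,"ax": 0,"ay": 0,"az": 0}])

```text
time_s: 10.95
tool_pos: [0.575, -0.1109, 0.104]
tool_rot: [[-0.957, 0.289, -0.001], [0.289, 0.957, 0.0], [0.001, -0.0, -1.0]]
contact_force: [-0.4, -0.4, -1.5]
width: 0.149
grasp_force: 50.0
```

Call:
carry_out(steps=[{"dx": 0.008,"dy": 0.0,"dz": 0,"ax": 0,"ay": 0,"az": 0},{"dx": 0.008,"dy": 0.0,"dz": 0,"ax": 0,"ay": 0,"az": 0},{"dx": 0.008,"dy": 0.0,"dz": 0,"ax": 0,"ay": 0,"az": 0},{"dx": 0.008,"dy": 0.0,"dz": 0,"ax": 0,"ay": 0,"az": 0}])

```text
time_s: 11.35
tool_pos: [0.5761, -0.1109, 0.1044]
tool_rot: [[-0.957, 0.289, 0.0], [0.289, 0.957, -0.0], [-0.0, 0.0, -1.0]]
contact_force: [-1.3, -0.3, -1.3]
width: 0.152
grasp_force: 50.0
```

Call:
carry_out(steps=[{"dx": 0.0,"dy": 0.0,"dz": -0.03,"ax": 0,"ay": 0,"az": 0},{"dx": 0.0,"dy": 0.0,"dz": -0.06,"ax": 0,"ay": 0,"az": 0},{"dx": 0.0,"dy": 0.0,"dz": -0.06,"ax": 0,"ay": 0,"az": 0},{"dx": 0.0,"dy": 0.0,"dz": -0.06,"ax": 0,"ay": 0,"az": 0}])

```text
time_s: 11.75
tool_pos: [0.5758, -0.1109, 0.0981]
tool_rot: [[-0.957, 0.289, -0.0], [0.289, 0.957, 0.0], [0.0, -0.0, -1.0]]
contact_force: [0.8, -0.1, -1.0]
width: 0.151
grasp_force: 50.0
```

It has entered the mouth without contact force. Continuing.

Call:
carry_out(steps=[{"dx": 0.004,"dy": 0.0,"dz": -0.06,"ax": 0,"ay": 0,"az": 0},{"dx": 0.004,"dy": 0.0,"dz": -0.12,"ax": 0,"ay": 0,"az": 0},{"dx": 0.004,"dy": 0.0,"dz": -0.18,"ax": 0,"ay": 0,"az": 0},{"dx": 0.004,"dy": 0.0,"dz": -0.24,"ax": 0,"ay": 0,"az": 0},{"dx": 0.004,"dy": 0.0,"dz": -0.24,"ax": 0,"ay": 0,"az": 0},{"dx": 0.004,"dy": 0.0,"dz": -0.24,"ax": 0,"ay": 0,"az": 0}])

```text
time_s: 12.35
tool_pos: [0.5762, -0.1109, 0.074]
tool_rot: [[-0.957, 0.289, -0.001], [0.289, 0.957, 0.0], [0.001, -0.0, -1.0]]
contact_force: [0.0, 0.5, -1.1]
width: 0.151
grasp_force: 50.1
```

Now press: to TCP 0.062 and slightly beyond, watching force.

Call:
carry_out(steps=[{"dx": 0,"dy": 0.0,"dz": -0.03,"ax": 0,"ay": 0,"az": 0},{"dx": 0,"dy": 0.0,"dz": -0.06,"ax": 0,"ay": 0,"az": 0},{"dx": 0,"dy": 0.0,"dz": -0.09,"ax": 0,"ay": 0,"az": 0},{"dx": 0,"dy": 0.0,"dz": -0.12,"ax": 0,"ay": 0,"az": 0},{"dx": 0,"dy": 0.0,"dz": -0.12,"ax": 0,"ay": 0,"az": 0},{"dx": 0,"dy": 0.0,"dz": -0.12,"ax": 0,"ay": 0,"az": 0},{"dx": 0,"dy": 0.0,"dz": -0.12,"ax": 0,"ay": 0,"az": 0}])

```text
time_s: 13.05
tool_pos: [0.5767, -0.1109, 0.0632]
tool_rot: [[-0.957, 0.289, 0.001], [0.289, 0.957, -0.0], [-0.001, 0.0, -1.0]]
contact_force: [-2.5, 1.1, 5.9]
width: 0.151
grasp_force: 50.9
```

Call:
carry_out(steps=[{"dx": 0,"dy": 0.0,"dz": -0.01,"ax": 0,"ay": 0,"az": 0},{"dx": 0,"dy": 0.0,"dz": -0.02,"ax": 0,"ay": 0,"az": 0},{"dx": 0,"dy": 0.0,"dz": -0.02,"ax": 0,"ay": 0,"az": 0},{"dx": 0,"dy": 0.0,"dz": -0.02,"ax": 0,"ay": 0,"az": 0}])

```text
time_s: 13.45
tool_pos: [0.5768, -0.1109, 0.0622]
tool_rot: [[-0.957, 0.289, 0.001], [0.289, 0.957, -0.0], [-0.001, 0.0, -1.0]]
contact_force: [-5.2, 2.1, 13.6]
width: 0.156
grasp_force: 52.0
```

Call:
carry_out(steps=[{"dx": 0,"dy": 0.0,"dz": -0.01,"ax": 0,"ay": 0,"az": 0},{"dx": 0,"dy": 0.0,"dz": -0.01,"ax": 0,"ay": 0,"az": 0},{"dx": 0,"dy": 0.0,"dz": -0.01,"ax": 0,"ay": 0,"az": 0}])

```text
time_s: 13.75
tool_pos: [0.5768, -0.1109, 0.0621]
tool_rot: [[-0.957, 0.289, 0.002], [0.289, 0.957, -0.0], [-0.002, 0.0, -1.0]]
contact_force: [-8.7, 2.3, 20.9]
width: 0.153
grasp_force: 53.1
```

Bottomed out (21 N, no more travel). Ease, release, rise.

Call:
carry_out(steps=[{"dx": 0,"dy": 0.0,"dz": 0.02,"ax": 0,"ay": 0,"az": 0},{"dx": 0,"dy": 0.0,"dz": 0.02,"ax": 0,"ay": 0,"az": 0},{"dx": 0,"dy": 0.0,"dz": 0.02,"ax": 0,"ay": 0,"az": 0},{"dx": 0,"dy": 0.0,"dz": 0.02,"ax": 0,"ay": 0,"az": 0},{"dx": 0,"dy": 0.0,"dz": 0.02,"ax": 0,"ay": 0,"az": 0}], hand=-0.2)

```text
time_s: 14.25
tool_pos: [0.5763, -0.1109, 0.0609]
tool_rot: [[-0.957, 0.289, -0.001], [0.289, 0.957, 0.0], [0.0, -0.0, -1.0]]
contact_force: [0.1, 0.0, 0.5]
width: 0.401
grasp_force: 0.0
```

Call:
carry_out(steps=[{"dx": 0,"dy": 0.0,"dz": 0.2,"ax": 0,"ay": 0,"az": 0},{"dx": 0,"dy": 0.0,"dz": 0.5,"ax": 0,"ay": 0,"az": 0},{"dx": 0.15,"dy": -0.1,"dz": 0.9,"ax": 0,"ay": 0,"az": 0},{"dx": 0.3,"dy": -0.3,"dz": 1,"ax": 0,"ay": 0,"az": 0},{"dx": 0.3,"dy": -0.3,"dz": 1,"ax": 0,"ay": 0,"az": 0},{"dx": 0.3,"dy": -0.3,"dz": 1,"ax": 0,"ay": 0,"az": 0},{"dx": 0.3,"dy": -0.3,"dz": 1,"ax": 0,"ay": 0,"az": 0}])

```text
time_s: 14.95
tool_pos: [0.6051, -0.1403, 0.1599]
tool_rot: [[-0.957, 0.289, -0.003], [0.289, 0.957, 0.001], [0.003, 0.0, -1.0]]
contact_force: [0.7, 0.8, 0.0]
width: 0.397
grasp_force: 0.0
```

```bash
python3 snap.py w7; python3 st.py w7; python3 - <<'E'
from h import *;import pickle
c=pickle.load(open('w7.pkl','rb'));P=cloud(c);m=(mask(c,*HSV['green'])>0)&(np.hypot(P[...,0]-.577,P[...,1]+.111)<.04)
z=P[...,2][m]*1000
for lo,hi in((52,72),(74,92)): k=(z>lo)&(z<hi);print(k.sum(),np.median(z[k]),cv2.minAreaRect((P[m][k][:,:2]*1000).astype(np.float32)))
E
```

```text
15.0 [ 0.60503124 -0.14021913  0.15991709] [-2.27842175e-01  3.90090351e-01 -1.03820169e-01  1.07969831e+00
  2.01623866e-04  6.52478735e-02]
station z 0.06040236892596046
outer [172. 139.] [ 554.4 -182.7] [280.6 170. ] 73.23
hole [281. 148.] [ 576.1 -112.1] [52.6 62. ] 73.24
green [280.4 149.8] 2457 [ 575.7 -111.7   60. ] [ 573.6 -112.4   60.8]
green [ 53.2 179.6] 327 [ 545.7 -295.9   60. ] [ 545.6 -294.5   62. ]
red [108.8 208.8] 220 [ 582. -263.   60.] [ 581.7 -262.    61.9]
blue [ 78.5 200.4] 294 [ 567.9 -284.1   60. ] [ 567.6 -282.5   62. ]
knob top 1654 0.09415452012274525
((542.4804077148438, -245.1556396484375), (56.726287841796875, 13.210504531860352), 13.110111236572266)
white line 145 [ 0.5545263  -0.24309479  0.09511671]
1490 60.093124541247064 ((577.5100708007812, -111.76402282714844), (33.34375, 46.3177375793457), 73.47856140136719)
907 82.1274153660807 ((577.146240234375, -111.75562286376953), (14.049081802368164, 33.62279510498047), 73.11225891113281)
```

View pics/w7.png

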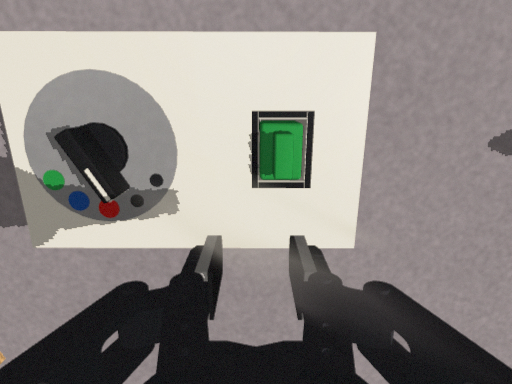

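Cartridge shoulders measured at 60.1 mm against the station's 60.4: flush at (281,150). Knob still points at about 13° (between red and the second dot in view, parallax); the green mark is at (53,180). Going to the knob axis (535,-248), yaw 193°.

Call:
carry_out(steps=[{"dx": -0.18,"dy": -0.27,"dz": 0,"ax": 0,"ay": 0,"az": 0.041},{"dx": -0.35,"dy": -0.54,"dz": 0,"ax": 0,"ay": 0,"az": 0.083},{"dx": -0.35,"dy": -0.54,"dz": 0,"ax": 0,"ay": 0,"az": 0.083}])

```text
time_s: 15.3
tool_pos: [0.5686, -0.1966, 0.1604]
tool_rot: [[-0.999, 0.033, -0.003], [0.033, 0.999, -0.0], [0.003, -0.0, -1.0]]
contact_force: [0.2, 0.5, 0.3]
width: 0.4
grasp_force: 0.0
```

Call:
carry_out(steps=[{"dx": -0.18,"dy": -0.27,"dz": 0,"ax": 0,"ay": 0,"az": 0.041},{"dx": -0.35,"dy": -0.54,"dz": 0,"ax": 0,"ay": 0,"az": 0.083},{"dx": -0.35,"dy": -0.54,"dz": -0.1,"ax": 0,"ay": 0,"az": 0.083},{"dx": -0.35,"dy": -0.54,"dz": -0.3,"ax": 0,"ay": 0,"az": 0.083},{"dx": -0.35,"dy": -0.54,"dz": -0.4,"ax": 0,"ay": 0,"az": 0.083},{"dx": -0.35,"dy": -0.54,"dz": -0.4,"ax": 0,"ay": 0,"az": 0.083},{"dx": -0.35,"dy": -0.54,"dz": -0.4,"ax": 0,"ay": 0,"az": 0.083}])

```text
time_s: 16.0
tool_pos: [0.5365, -0.2481, 0.1211]
tool_rot: [[-0.974, -0.226, -0.001], [-0.226, 0.974, 0.0], [0.001, 0.001, -1.0]]
contact_force: [0.2, -0.3, 0.4]
width: 0.405
grasp_force: 0.0
```

Call:
carry_out(steps=[{"dx": -0.01,"dy": 0,"dz": -0.17,"ax": 0,"ay": 0,"az": 0},{"dx": -0.01,"dy": 0,"dz": -0.34,"ax": 0,"ay": 0,"az": 0},{"dx": -0.01,"dy": 0,"dz": -0.48,"ax": 0,"ay": 0,"az": 0},{"dx": -0.01,"dy": 0,"dz": -0.48,"ax": 0,"ay": 0,"az": 0},{"dx": -0.01,"dy": 0,"dz": -0.48,"ax": 0,"ay": 0,"az": 0},{"dx": -0.01,"dy": 0,"dz": -0.48,"ax": 0,"ay": 0,"az": 0}])

```text
time_s: 16.6
tool_pos: [0.5362, -0.2492, 0.0743]
tool_rot: [[-0.974, -0.226, 0.001], [-0.226, 0.974, -0.001], [-0.001, -0.001, -1.0]]
contact_force: [-0.6, -0.1, -0.9]
width: 0.403
grasp_force: 0.0
```

Call:
carry_out(steps=[{"dx": 0,"dy": 0,"dz": 0,"ax": 0,"ay": 0,"az": 0},{"dx": 0,"dy": 0,"dz": 0,"ax": 0,"ay": 0,"az": 0},{"dx": 0,"dy": 0,"dz": 0,"ax": 0,"ay": 0,"az": 0},{"dx": 0,"dy": 0,"dz": 0,"ax": 0,"ay": 0,"az": 0},{"dx": 0,"dy": 0,"dz": 0,"ax": 0,"ay": 0,"az": 0}], hand=-1, force=35)

```text
time_s: 17.1
tool_pos: [0.5355, -0.2466, 0.0744]
tool_rot: [[-0.974, -0.227, 0.001], [-0.227, 0.974, 0.004], [-0.002, 0.004, -1.0]]
contact_force: [-2.6, 7.9, 8.4]
width: 0.133
grasp_force: 35.8
```

Call:
carry_out(steps=[{"dx": 0,"dy": 0.01,"dz": 0,"ax": 0,"ay": 0,"az": 0},{"dx": 0,"dy": 0.01,"dz": 0,"ax": 0,"ay": 0,"az": -0.03},{"dx": 0,"dy": 0.01,"dz": 0,"ax": 0,"ay": 0,"az": -0.06},{"dx": 0,"dy": 0.01,"dz": 0,"ax": 0,"ay": 0,"az": -0.09},{"dx": 0,"dy": 0.01,"dz": 0,"ax": 0,"ay": 0,"az": -0.12},{"dx": 0,"dy": 0.01,"dz": 0,"ax": 0,"ay": 0,"az": -0.12}])

```text
time_s: 17.7
tool_pos: [0.5355, -0.2469, 0.0744]
tool_rot: [[-0.989, 0.15, 0.001], [0.15, 0.989, 0.002], [-0.0, 0.002, -1.0]]
contact_force: [-2.8, 4.0, 6.8]
width: 0.132
grasp_force: 35.5
```

Turning well with low forces; continuing.

Call:
carry_out(steps=[{"dx": 0,"dy": 0,"dz": 0,"ax": 0,"ay": 0,"az": -0.03},{"dx": 0,"dy": 0,"dz": 0,"ax": 0,"ay": 0,"az": -0.06},{"dx": 0,"dy": 0,"dz": 0,"ax": 0,"ay": 0,"az": -0.09},{"dx": 0,"dy": 0,"dz": 0,"ax": 0,"ay": 0,"az": -0.12},{"dx": 0,"dy": 0,"dz": 0,"ax": 0,"ay": 0,"az": -0.15},{"dx": 0,"dy": 0,"dz": 0,"ax": 0,"ay": 0,"az": -0.18},{"dx": 0,"dy": 0,"dz": 0,"ax": 0,"ay": 0,"az": -0.18},{"dx": 0,"dy": 0,"dz": 0,"ax": 0,"ay": 0,"az": -0.18}])

```text
time_s: 18.5
tool_pos: [0.5353, -0.2473, 0.0744]
tool_rot: [[-0.755, 0.655, 0.0], [0.655, 0.755, 0.001], [0.0, 0.001, -1.0]]
contact_force: [-2.8, 2.9, 5.3]
width: 0.134
grasp_force: 35.3
```

Call:
carry_out(steps=[{"dx": 0,"dy": 0,"dz": 0,"ax": 0,"ay": 0,"az": -0.03},{"dx": 0,"dy": 0,"dz": 0,"ax": 0,"ay": 0,"az": -0.06},{"dx": 0,"dy": 0,"dz": 0,"ax": 0,"ay": 0,"az": -0.09},{"dx": 0,"dy": 0,"dz": 0,"ax": 0,"ay": 0,"az": -0.12},{"dx": 0,"dy": 0,"dz": 0,"ax": 0,"ay": 0,"az": -0.15},{"dx": 0,"dy": 0,"dz": 0,"ax": 0,"ay": 0,"az": -0.18},{"dx": 0,"dy": 0,"dz": 0,"ax": 0,"ay": 0,"az": -0.2},{"dx": 0,"dy": 0,"dz": 0,"ax": 0,"ay": 0,"az": -0.2},{"dx": 0,"dy": 0,"dz": 0,"ax": 0,"ay": 0,"az": -0.2}])

```text
time_s: 19.4
tool_pos: [0.5348, -0.2476, 0.0744]
tool_rot: [[-0.226, 0.974, -0.001], [0.974, 0.226, 0.0], [0.0, -0.001, -1.0]]
contact_force: [-3.9, 2.8, 5.5]
width: 0.135
grasp_force: 35.6
```

Call:
carry_out(steps=[{"dx": 0,"dy": 0,"dz": 0,"ax": 0,"ay": 0,"az": 0},{"dx": 0,"dy": 0,"dz": 0,"ax": 0,"ay": 0,"az": 0},{"dx": 0,"dy": 0,"dz": 0,"ax": 0,"ay": 0,"az": 0},{"dx": 0,"dy": 0,"dz": 0,"ax": 0,"ay": 0,"az": 0}], hand=-0.2)

```text
time_s: 19.8
tool_pos: [0.5355, -0.248, 0.0733]
tool_rot: [[-0.226, 0.974, 0.0], [0.974, 0.226, -0.0], [-0.0, 0.0, -1.0]]
contact_force: [-0.6, -0.2, -0.4]
width: 0.401
grasp_force: 0.0
```

Call:
carry_out(steps=[{"dx": 0,"dy": 0,"dz": 0.25,"ax": 0,"ay": 0,"az": 0},{"dx": 0,"dy": 0,"dz": 0.6,"ax": 0,"ay": 0,"az": 0},{"dx": 0,"dy": -0.3,"dz": 0.9,"ax": 0,"ay": 0,"az": 0},{"dx": 0,"dy": -0.6,"dz": 0.9,"ax": 0,"ay": 0,"az": 0},{"dx": 0,"dy": -0.7,"dz": 0.9,"ax": 0,"ay": 0,"az": 0},{"dx": 0,"dy": -0.7,"dz": 0.9,"ax": 0,"ay": 0,"az": 0},{"dx": 0,"dy": -0.7,"dz": 0.9,"ax": 0,"ay": 0,"az": 0}])

```text
time_s: 20.5
tool_pos: [0.5347, -0.3169, 0.1622]
tool_rot: [[-0.226, 0.974, -0.002], [0.974, 0.226, 0.002], [0.002, -0.001, -1.0]]
contact_force: [0.4, 1.3, -0.4]
width: 0.401
grasp_force: 0.0
```

```bash
python3 snap.py w8; python3 st.py w8; python3 - <<'E'
from h import *;import pickle
from plant import arm
c=pickle.load(open('w8.pkl','rb'));P=cloud(c);m=(mask(c,*HSV['green'])>0)&(np.hypot(P[...,0]-.577,P[...,1]+.111)<.04)
z=P[...,2][m]*1000;k=(z>52)&(z<72);print('shoulder',k.sum(),np.median(z[k]))
d=pickle.load(open('caps.pkl','rb'))['top'];t=arm.capture('top');df=cv2.absdiff(d['color'],t['color']).max(-1)>60
n,l,s,ce=cv2.connectedComponentsWithStats(df.astype(np.uint8));print([(ce[i].round(),int(s[i,4])) for i in range(1,n) if s[i,4]>15])
E
```

```text
20.55 [ 0.53479517 -0.31664295  0.16227967] [-5.34870142e-01  3.88992026e-01 -9.98629302e-02  1.08420302e+00
  5.49464209e-04  8.07385441e-01]
station z 0.06059653216348827
outer [303.  84.] [ 543.8 -218.3] [205.5 170.3] 73.13
hole [298. 134.] [ 552.7 -267.9] [83.7 89.5] 1.16
green [274.6 170.6] 292 [ 545.9 -295.6   60. ] [ 545.6 -295.1   61.8]
red [328.1 139.9] 345 [ 581.1 -261.8   60. ] [ 580.7 -261.7   61.9]
blue [304.8 161.9] 314 [ 567.9 -283.1   60. ] [ 567.4 -282.7   61.9]
knob top 1521 0.09425270216296572
((536.772705078125, -255.88388061523438), (12.07876205444336, 55.995208740234375), 13.331963539123535)
white line 164 [ 0.53983635 -0.26939088  0.09507819]
shoulder 0 nan
[(array([470., 184.]), 4416), (array([325., 186.]), 101), (array([370., 190.]), 20), (array([386., 198.]), 17), (array([150., 218.]), 204), (array([501., 326.]), 1642), (array([252., 368.]), 59), (array([240., 375.]), 23), (array([256., 374.]), 16), (array([231., 382.]), 33)]
  return _methods._mean(a, axis=axis, dtype=dtype,
  ret = ret.dtype.type(ret / rcount)
```

View pics/w8.png

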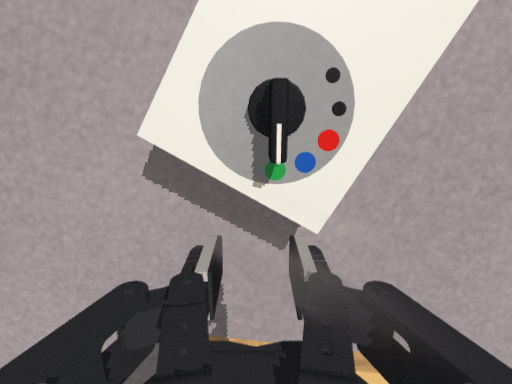

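Pointer at (279,160) is directly at the green mark (275,171): bar angle -76.7°, exactly three clicks from its start. In the top view only the cartridge's spot, the bay, the knob and the arm have changed.

```bash
python3 -c "
from plant import arm
print(arm.sign_off())"
```

```text
the job is handed in; nothing more can be done
None
```

The green cartridge is pressed home and flush in its bay, the selector is clicked onto the green mark, nothing else was moved, and the job was handed in at about 21 s; the hand-in gave no verdict.

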